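Clear the practical bench: bungs, crucibles and the spotting tile

ROBOT

A 7-joint arm with a two-finger parallel gripper is mounted at the origin on the work surface. World frame = base frame: x ahead of the robot, y to its left, z up, the work surface at z = 0. Lengths are in m, angles in rad, forces in N, time in s.
With the tool pointing down it reaches from about 0.425 to 0.825 m from the base axis. Payload 3.6 kg.
Tool frame: the origin (TCP) lies between the finger pads; the fingertips stand 14 mm ahead of it and the grasp point (between the pads) lies 5 mm behind it; z points along the fingers, y is the line along which they close (so a half turn about z gives the same grasp; the last joint's range is limited). The gripper opens to 93 mm and grips with 3 to 60 N. Pads are 15 mm wide; open, the fingers measure 128 mm over their backs; the gripper's body (75 mm by 188 mm) begins 65 mm behind the grasp point.
Start: joints at [1.319, 0.615, -0.013, 1.423, 0.008, 1.103, -0.04], TCP at [0.146, -0.633, 0.233] pointing down, gripper open.
Joint ranges: [-3.12, 3.12], [-0.3, 2.06], [-1.34, 1.32], [0.26, 2.42], [-1.36, 4.5], [0.01, 1.98], [-2.84, 2.84]. Speed limits (rad/s): [2.79, 2.79, 3.14, 3.14, 3.14, 3.14, 3.14].

INTERFACE

Orientations are given as a unit quaternion [x, y, z, w].
In Python, from plant import manip gives the robot as it stands.
- The arm moves only by the shell command python3 -m inch 'ROWS'. ROWS is a JSON object of lists of equal length, an entry for each row: "claw": the finger opening in mm, from 0 to 93; "offset": the shift along the tool's x, y, z in units of 25 mm (1.0 is 25 mm), a list of three; "spin": the turn about the tool's z in degrees. In form: {"claw": [claw, ...], "offset": [[x, y, z], ...], "spin": [spin, ...]}. A call has 1 to 10 rows; each row shifts and turns the commanded pose from where the row before left it, along the tool's axes as they then stand; what a row does not reach is not made up. A row lasts 1/10 s, in which the tool goes at most 50 mm and 8.59 degrees, less where a joint would pass 70% of its speed; a pose out of reach is approached as far as the arm can. A call is refused whole if a number of a shift passes 1 or a number of a turn 8.59, either way. A call with a gripper value outside its range is refused whole. The fingers move at their own pace and stop on an object; the grip force is fixed at half the most. Time passes only in rows, so rows that do not move let the fingers close. It gives the time, the measured TCP pose, the force, the opening and the grip force at its end, in the units of the state.
- manip.get_obs(): the state, without advancing time (a new reading comes with each control period).
- manip.read_camera(name): name is "side" or "top" or "wrist"; returns the picture (400x640x3 uint8, blue, green, red); there is no depth.
- manip.get_calibration(name): a dict with "fx", "fy", "cx", "cy" (pixels), "rvec" (rotation vector, rad) and "tvec" (3), from world to camera coordinates, as OpenCV has them. Camera axes: x right, y down, z forward; pixel columns grow to the right and rows downward; lengths in m; the calibration is good to about 2 mm. The wrist camera is an equidistant fisheye: a pixel r from the principal point sees the ray r / f radians off the axis. A picture is of the moment at which its call begins: read the wrist's pose just before it. get_calibration takes no time and is no camera call; for the wrist camera it gives the pose at the moment of the call.
- manip.hand_in(): hands the job in; it is judged then, once.
Trained networks look in the newest picture that a camera, given by its name, has taken for a name from the list of things; names that differ only in an ending like _2 or _b are one class to them, and where a whole thing is asked for, a point or a joint stands for the part that bears it (a point fixed in the world has none). Each returns a list of dicts, best first, with "score" (0 to 1); they miss things now and then, are a little off and sometimes report something else, mostly with a low value. They report only what shows in the picture. A call takes as long as a camera call. They do not tell look-alikes from the thing itself.
- manip.trace(camera, target): "region" (400x640 bool, what is visible of it) and "uv" ([column, row] in pixels, amid what is visible of it).
- manip.place_of(camera, target): "uv" ([column, row] in pixels: a listed point, or the origin of a listed thing).
The state is a dict: "clock": time; "joint_positions": joint angles; "joint_vel": joint speeds; "joint_efforts": joint torques, N m; "tcp_pos": TCP position; "tcp_rot": TCP orientation; "contact_force": force on the tool from outside, world axes, zero at the start; "wrist_torque": the same for the moment, N m; "finger_gap": finger opening in m; "grasp_force": force on a finger pad.
Only numpy, scipy, OpenCV 4.12 (cv2) and the standard library are available. Lean on these libraries where they do the work, as an engineer would, in place of code of your own. Each camera call takes 0.05 s, during which the arm holds its last target. There are 200 camera calls.

TASK

Clear up after the practical: stand both rubber bungs upright, wide end up, in the round steel dish, and both lidded crucibles upright in the square grey tray. The white spotting tile is pushed partly under the reagent shelf: slide it out forward, then lay it flat, wells up, in the middle of the blue draining board, lengthwise along it and not overhanging. Leave the green glass flask standing where it is.

Things in the scene. Friction and masses are not known exactly. Their poses are not given: they have to be found in the camera images.
- bung_a: black rubber bung, a solid cone frustum standing on its narrow end: 36 mm across at the bottom, 42 mm at the top, 40 mm high, about 55 g. Origin: centre of the underside; z up. The two bungs are alike.
- bung_b: black rubber bung, a solid cone frustum standing on its narrow end: 36 mm across at the bottom, 42 mm at the top, 40 mm high, about 55 g. Origin: centre of the underside; z up. The two bungs are alike.
- crucible_a: white porcelain crucible with its lid fixed on: 32 mm across at the foot, 38 mm at 10 mm height, 40 mm at 33 mm, then a lid rim 43 mm across from 33 to 36 mm height and a 10 mm wide knob up to 46 mm; about 50 g. Origin: centre of the underside; z up. The two crucibles are alike.
- crucible_b: white porcelain crucible with its lid fixed on: 32 mm across at the foot, 38 mm at 10 mm height, 40 mm at 33 mm, then a lid rim 43 mm across from 33 to 36 mm height and a 10 mm wide knob up to 46 mm; about 50 g. Origin: centre of the underside; z up. The two crucibles are alike.
- tile: white porcelain spotting tile with two rows of four round wells marked on its top: 110 mm long (its x), 52 mm wide (its y), 12 mm thick, about 140 g, lying flat. Origin: centre of the underside; z up. At the start about 65 mm of its length sticks out to -x from under the shelf; the rest (40 to 53 mm) is under the shelf's front lip. One of the bungs or crucibles stands close in front of it, in its way.
- dish: round stainless steel dish, fixed to the table: outer diameter 118 mm, wall 4 mm, rim 16 mm high, inner floor 4 mm above the table. Origin: centre of the underside.
- tray: square grey plastic tray, fixed: outer 116 x 116 mm (x, y), walls 4 mm thick and 16 mm high, inner floor 4 mm above the table. Origin: centre of the underside.
- board: flat blue draining board without walls, fixed, with thin dark lines across it: 140 mm long (its x), 90 mm wide (its y), top 10 mm above the table. Origin: centre of the underside.
- shelf: low pale wooden reagent shelf, fixed: board 170 mm deep (its x) by 320 mm wide (its y), its underside 18 mm and its top 34 mm above the table; open to the front (-x), where its lip is the edge at x = -85 mm; end walls and a back wall close the other sides. Jars up to 125 mm above the table stand on it, none nearer than 100 mm to the lip. Origin: centre of the underside, on the table.
- flask: bystander: green glass conical flask, loose, 64 mm across at the foot, 26 mm at the neck, 95 mm high, 160 g. Origin: centre of the underside.
Things that resemble listed ones, but are neither listed nor needed, are in the scene too. What is shaped like the crucible_b but turquoise is not meant. What is shaped like the dish but orange is not meant.

How it is judged:
At the end, for the whole second after the job is handed in: Bungs upright (0.2 rad) on the dish floor within 43 mm of its centre; crucibles upright (0.2 rad) on the tray floor within 43 mm of centre along each side; tile flat (0.1 rad), wells up, on the board within 22 mm of centre along each axis and lengthwise within 0.26 rad; all at rest (horizontal distance between each of bung_a, bung_b and dish below 0.043 m and z of each of bung_a, bung_b in the frame of dish below 0.012 m and angle between each of bung_a, bung_b, crucible_a, crucible_b's own z axis and vertical below 0.2 rad and x of crucible_a in the frame of tray between -0.043 and 0.043 m and y of crucible_a in the frame of tray between -0.043 and 0.043 m and z of each of crucible_a, crucible_b in the frame of tray below 0.012 m and x of crucible_b in the frame of tray between -0.043 and 0.043 m and y of crucible_b in the frame of tray between -0.043 and 0.043 m and x of tile in the frame of board between -0.022 and 0.022 m and y of tile in the frame of board between -0.022 and 0.022 m and z of tile in the frame of board below 0.018 m and angle between tile's own z axis and vertical below 0.1 rad and angle between the x axis of tile and the x axis of board, either way round below 0.26 rad and linear speed of each of bung_a, bung_b, crucible_a, crucible_b, tile below 0.03 m/s and angular speed of each of bung_a, bung_b, crucible_a, crucible_b, tile below 0.3 rad/s); the robot touches nothing.
It fails at once if the glass flask is knocked over or shoved by more than 30 mm (distance of flask from where it was at the start of the episode above 0.03 m or angle between flask's own z axis and vertical above 0.5 rad).
It also fails if it takes over 131 s, if anything falls off the work surface, if the arm or the gripper's body presses on something with over 40 N, if the wrist force passes 120 N, or if a joint passes its speed limit or range.

## Working session

There is one attempt and no reset: what is moved stays moved. The work goes in short steps, Python scripts to look and compute and a shell command to move; the robot and the scene stay as the last step left them, time stands still between calls to the robot, and variables do not carry over. Pictures are saved under pics/ and viewed, at most 14 in all, crops included, and the job is handed in when it is done.

```bash
mkdir -p pics; ls; python3 - <<'E'
from plant import manip
import cv2, numpy as np
o=manip.get_obs(); print(o['clock'],o['tcp_pos'],o['tcp_rot'])
for c in ['side','top']:
    im=manip.read_camera(c); cv2.imwrite(f'pics/{c}0.png',im)
    k=manip.get_calibration(c); print(c,{a:np.round(b,3).tolist() for a,b in k.items()})
    for t in ['bung_a','crucible_a','tile','dish','tray','board','shelf','flask']:
        print(t,[(np.round(d['uv']).tolist(),round(d['score'],2)) for d in manip.place_of(c,t)])
E
```

```text
pics
0.0 [ 0.14538806 -0.6327713   0.23152228] [ 9.93627195e-01  1.12709701e-01 -1.61339889e-04 -1.22285988e-03]
side {'fx': 389.896, 'fy': 389.896, 'cx': 321.967, 'cy': 193.413, 'rvec': [1.033, -2.501, 0.948], 'tvec': [0.34, 0.312, 0.715]}
bung_a [([296.0, 262.0], 0.78), ([292.0, 220.0], 0.78)]
crucible_a [([192.0, 254.0], 0.9), ([364.0, 212.0], 0.64), ([392.0, 227.0], 0.54)]
tile [([270.0, 193.0], 0.68)]
dish [([479.0, 201.0], 0.62), ([424.0, 160.0], 0.59)]
tray [([235.0, 326.0], 0.76), ([295.0, 260.0], 0.37)]
board [([371.0, 144.0], 0.92)]
shelf [([364.0, 210.0], 0.59)]
flask [([241.0, 241.0], 0.88), ([270.0, 191.0], 0.49), ([234.0, 323.0], 0.42)]
top {'fx': 448.821, 'fy': 448.821, 'cx': 315.534, 'cy': 193.833, 'rvec': [2.136, -2.201, 0.074], 'tvec': [0.028, 0.478, 1.28]}
bung_a [([302.0, 179.0], 0.64), ([278.0, 206.0], 0.5)]
crucible_a [([222.0, 154.0], 0.63), ([350.0, 212.0], 0.63), ([348.0, 241.0], 0.48)]
tile [([304.0, 138.0], 0.71), ([432.0, 207.0], 0.64)]
dish [([436.0, 273.0], 0.87), ([430.0, 204.0], 0.71)]
tray [([214.0, 220.0], 0.75)]
board [([415.0, 158.0], 0.81)]
shelf [([313.0, 106.0], 0.68)]
flask [([260.0, 165.0], 0.57)]
```

View pics/top0.png

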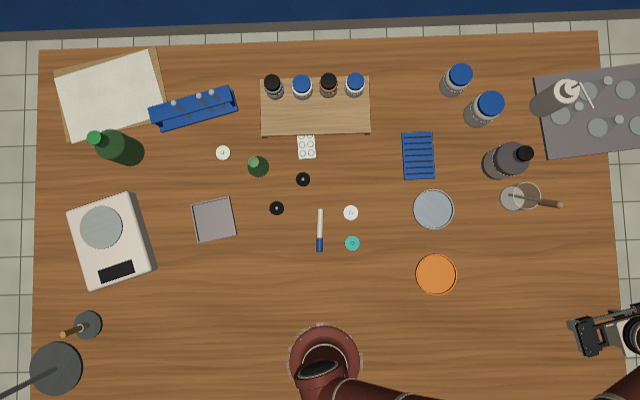

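View pics/side0.png

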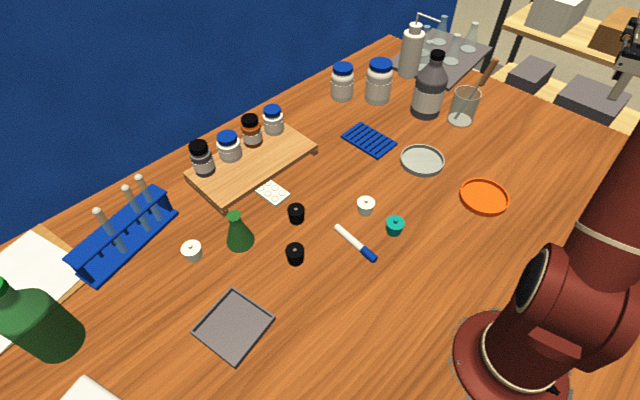

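Top view: white crucibles are at (222,153) and (350,212), and the turquoise one at (352,243) is a look-alike. The black bungs are at (303,179), right in front of the tile, and (277,208). The tile is at (306,147), the green flask at (258,165), the steel dish at (433,209) with the orange look-alike at (436,274), the tray at (214,219) and the board at (418,156). The side view agrees: crucibles at (192,251) and (366,205), turquoise at (396,226), dish at (422,160), orange at (485,197).

Candidates for the first reach (bung in front of the tile) are (303,179) and (277,208), both black bungs. The black jar caps on the shelf at (272,80) don't count. I choose (303,179). Next I fit poses.

```bash
cat > h.py <<'E'
from plant import manip
import cv2, numpy as np
from scipy.optimize import minimize
from scipy.spatial.transform import Rotation as R
K={}
def proj(c,P):
    k=K.setdefault(c,manip.get_calibration(c)) if c!='wrist' else manip.get_calibration(c)
    M=np.array([[k['fx'],0,k['cx']],[0,k['fy'],k['cy']],[0,0,1.]])
    P=np.asarray(P,float).reshape(-1,1,3)
    f=cv2.fisheye.projectPoints(P,np.array(k['rvec'],float),np.array(k['tvec'],float),M,np.zeros(4)) if c=='wrist' else cv2.projectPoints(P,np.array(k['rvec'],float),np.array(k['tvec'],float),M,None)
    return f[0].reshape(-1,2)
def rings(*rz):
    a=np.linspace(0,2*np.pi,40,endpoint=False)
    return np.concatenate([np.c_[r*np.cos(a),r*np.sin(a),0*a+z] for r,z in rz])
def box(l,w,z0,z1): return np.array([[sx*l/2,sy*w/2,z] for sx in(-1,1) for sy in(-1,1) for z in(z0,z1)])
MOD=dict(bung=rings((.018,0),(.021,.04)),crucible=rings((.016,0),(.019,.01),(.0215,.033),(.0215,.036),(.005,.046)),
 tile=box(.11,.052,0,.012),dish=rings((.059,0),(.059,.016)),tray=box(.116,.116,0,.016),board=box(.14,.09,0,.01),
 flask=rings((.032,0),(.013,.07),(.013,.095)))
def hullmask(c,P,s=4):
    h=cv2.convexHull((proj(c,P)*s).astype(np.float32).reshape(-1,1,2)).astype(np.int32)
    m=np.zeros((400*s,640*s),np.uint8); cv2.fillConvexPoly(m,h,1); return m>0
def place(m,p): 
    q=np.array(m)@R.from_euler('z',p[2]).as_matrix().T; return q+[p[0],p[1],0]
def fit(name,regs,p0,yaw=False,z=0,s=4):
    m=np.array(MOD[name])+[0,0,z]
    big={c:cv2.resize(r.astype(np.uint8),None,fx=s,fy=s,interpolation=cv2.INTER_NEAREST)>0 for c,r in regs.items()}
    def f(v):
        t=0
        for c,b in big.items():
            a=hullmask(c,place(m,[v[0],v[1],v[2] if yaw else 0]),s); t+=1-(a&b).sum()/max(1,(a|b).sum())
        return t
    n=3 if yaw else 2
    sim=np.vstack([p0[:n]]+[np.array(p0[:n])+d for d in np.diag([.015,.015,.3])[:n,:n]])
    r=minimize(f,p0[:n],method='Nelder-Mead',options=dict(initial_simplex=sim,xatol=2e-4,fatol=1e-4))
    return r.x,r.fun/len(regs)
def ray(c,uv,z):
    r=minimize(lambda v:((proj(c,[[v[0],v[1],z]])[0]-uv)**2).sum(),[.5,0],method='Nelder-Mead',options=dict(xatol=1e-5,fatol=1e-4)); return r.x
def pick(c,t,uv,rad=15):
    L=[d for d in manip.trace(c,t) if np.hypot(*(np.array(d['uv'])-uv))<rad]; return L[0]['region'] if L else None
E
cat > m1.py <<'E'
from h import *
for n,t,ut,us,yaw in [('bung','bung_a',(303,179),(296,213),0),('bung','bung_a',(277,208),(295,254),0),('crucible','crucible_a',(350,212),(366,205),0),('crucible','crucible_a',(222,153),(192,251),0),
  ('dish','dish',(433,209),(422,160),0),('tray','tray',(214,219),(233,326),1),('board','board',(418,156),(369,140),1),('flask','flask',(258,165),(240,232),0)]:
    p0=list(ray('top',ut,.02))+[0.05]
    rs={c:pick(c,t,u,20) for c,u in(('top',ut),('side',us))}
    rs={c:r for c,r in rs.items() if r is not None}
    out=[]
    for sub in ([rs] if len(rs)<2 else [rs,{'top':rs['top']},{'side':rs['side']}]):
        x,e=fit(n,sub,p0,yaw) if sub else (0,0); out.append((np.round(x,4).tolist(),round(float(e),2)))
    print(n,list(rs),*out)
L=manip.trace('top','tile'); 
for d in L: 
    y,x=np.nonzero(d['region']); q=cv2.minAreaRect(np.c_[x,y].astype(np.float32)); print('tile',d['score'],d['uv'],len(x),[np.round(ray('top',p,.012),3).tolist() for p in cv2.boxPoints(q)])
im=cv2.imread('pics/top0.png')[120:260,200:360]; cv2.imwrite('pics/crop0.png',cv2.resize(im,None,fx=4,fy=4,interpolation=2))
E
python3 m1.py
```

```text
bung ['top'] ([0.5195, 0.0482], 0.06)
bung ['top', 'side'] ([0.4388, 0.1254], 0.15) ([0.4386, 0.125], 0.21) ([0.4388, 0.1253], 0.08)
crucible ['top', 'side'] ([0.4208, -0.0849], 0.13) ([0.4214, -0.0844], 0.09) ([0.4193, -0.0853], 0.15)
crucible ['top', 'side'] ([0.6059, 0.2792], 0.11) ([0.606, 0.2792], 0.1) ([0.6054, 0.279], 0.13)
dish ['top', 'side'] ([0.4241, -0.3279], 0.05) ([0.4246, -0.3273], 0.04) ([0.4232, -0.3291], 0.06)
tray ['top', 'side'] ([0.425, 0.0252, 0.05], 1.0) ([0.425, 0.0252, 0.05], 1.0) ([0.425, 0.0252, 0.05], 1.0)
board ['top', 'side'] ([0.5937, -0.0253, 0.05], 1.0) ([0.5937, -0.0253, 0.05], 1.0) ([0.5937, -0.0253, 0.05], 1.0)
flask ['top', 'side'] ([0.5673, 0.1809], 0.07) ([0.568, 0.1815], 0.05) ([0.5667, 0.1804], 0.09)
tile 0.96 [303.6, 144.0] 416 [[0.655, 0.063], [0.653, 0.01], [0.585, 0.012], [0.587, 0.065]]
tile 0.23 [220.5, 152.6] 182 [[0.633, 0.304], [0.632, 0.262], [0.59, 0.263], [0.591, 0.304]]
```

View pics/crop0.png

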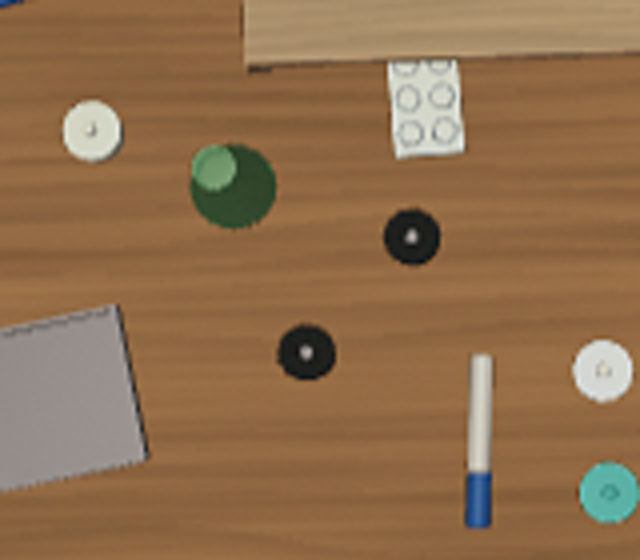

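The crop confirms the choice: a black bung at crop (412,237), just in front of the tile at (430,110), and the flask at (233,185) well to its left. The other bung is at (307,352). Next I fix the ray solver for the tray and board.

```bash
python3 - <<'E'
s=open('h.py').read()
i=s.index('def ray'); j=s.index('def pick')
s=s[:i]+'''def ray(c,uv,z):
    from scipy.optimize import least_squares
    return least_squares(lambda v:proj(c,[[v[0],v[1],z]])[0]-uv,[.5,0],x_scale=.1).x
'''+s[j:]
s+='''
def rows(target,yaw=None):
    """remaining shift in tool axes, units of 25 mm, and spin in degrees (yaw = world heading of tool x, mod pi)"""
    o=manip.get_obs(); r=R.from_quat(o['tcp_rot']); d=r.inv().apply(np.array(target)-o['tcp_pos'])/.025
    x=r.apply([1,0,0]); h=np.arctan2(x[1],x[0]); sp=0
    if yaw is not None: sp=-np.degrees((yaw-h+np.pi/2)%np.pi-np.pi/2)
    print('t',round(o['clock'],2),'tcp',np.round(o['tcp_pos'],4),'h',round(np.degrees(h),1),'d/25mm',np.round(d,2),'spin',round(sp,1),'gap',round(o['finger_gap'],4),'F',np.round(o['contact_force'],1),'J',np.round(o['joint_positions'],2))
'''
open('h.py','w').write(s)
from h import *
for n,ut,us in [('tray',(214,219),(233,326)),('board',(418,156),(369,140))]:
    p0=list(ray('top',ut,.01))+[0.05]
    rs={c:pick(c,n,u,25) for c,u in(('top',ut),('side',us))}
    for k in (rs,{'top':rs['top']}):
        x,e=fit(n,k,p0,1); print(n,np.round(x,4),round(e,3))
rows([.5195,.0482,.14],0)
E
```

```text
tray [0.4126 0.3132 0.1698] 0.036
tray [0.4136 0.3139 0.1675] 0.039
board [ 0.5838 -0.2913  0.0142] 0.048
board [ 0.5839 -0.2902  0.0095] 0.04
t 1.95 tcp [ 0.1456 -0.6335  0.2326] h 12.9 d/25mm [ 20.68 -23.22   3.71] spin 12.9 gap 0.0929 F [ 0.4 -0.7  1.2] J [ 1.32  0.61 -0.01  1.42  0.01  1.1  -0.04]
```

```bash
python3 -m inch '{"claw":[70,70,70,70,70,70,70,70,70,70],"offset":[[0.5,-0.5,0],[0.5,-0.5,0],[0.9,-1,0],[0.9,-1,0],[0.9,-1,0],[0.9,-1,0],[0.9,-1,0],[0.9,-1,0],[0.9,-1,0],[0.9,-1,0]],"spin":[6.4,6.5,0,0,0,0,0,0,0,0]}'
python3 -c "
from h import *
rows([.5195,.0482,.14],0)"
```

```text
clock: 2.95
tcp_pos: [0.3467, -0.4035, 0.2329]
tcp_rot: [1.0, 0.0, 0.0, 0.0]
contact_force: [0.1, -0.5, 0.6]
finger_gap: 0.0699
grasp_force: 0.0
t 2.95 tcp [ 0.3467 -0.4035  0.2329] h 0.0 d/25mm [  6.92 -18.07   3.71] spin 0.0 gap 0.0699 F [ 0.1 -0.5  0.6] J [ 0.81  0.43  0.02  1.77 -0.01  0.94 -0.74]
```

```bash
python3 -m inch '{"claw":[70,70,70,70,70,70,70,70,70,70],"offset":[[0.4,-1,0],[0.4,-1,0],[0.4,-1,0],[0.4,-1,0],[0.4,-1,0],[0.4,-1,0],[0.4,-1,0],[0.4,-1,0],[0.4,-1,0],[0.4,-1,0]],"spin":[0,0,0,0,0,0,0,0,0,0]}' >/dev/null
python3 -m inch '{"claw":[70,70,70,70,70,70,70,70,70],"offset":[[0.4,-1,0.4],[0.4,-1,0.4],[0.4,-1,0.4],[0.4,-1,0.4],[0.4,-1,0.4],[0.4,-1,0.4],[0.4,-1,0.4],[0.12,-1,0.45],[0,-0.07,0.45]],"spin":[0,0,0,0,0,0,0,0,0]}' >/dev/null
cat > w.py <<'E'
from h import *
import sys
# w.py name class x y yaw z : fit thing in the wrist view near expected place
n,t,x,y,yaw,z=sys.argv[1],sys.argv[2],*map(float,sys.argv[3:7])
im=manip.read_camera('wrist'); 
u=proj('wrist',[[x,y,z+.01]])[0]
r=pick('wrist',t,u,70)
if r is None: print('none near',u,[d['uv'] for d in manip.trace('wrist',t)])
else:
    q,e=fit(n,{'wrist':r},[x,y,yaw],n in('tile','tray','board'),z,2); print(n,np.round(q,4),'err',round(e,3),'px',u)
if len(sys.argv)>7: cv2.imwrite(sys.argv[7],im)
E
python3 w.py bung bung_a .5195 .0482 0 0 pics/w1.png
python3 -c "
from h import *
rows([.5195,.0482,.03],0)"
```

```text
bung [0.5177 0.0407] err 0.069 px [316.64169776 190.99761431]
t 4.95 tcp [0.5172 0.0473 0.1388] h 0.1 d/25mm [ 0.11 -0.04  4.35] spin 0.1 gap 0.07 F [-0.9 -1.1 -0.2] J [-0.09  0.54 -0.06  1.91  0.05  0.7  -1.75]
```

View pics/w1.png

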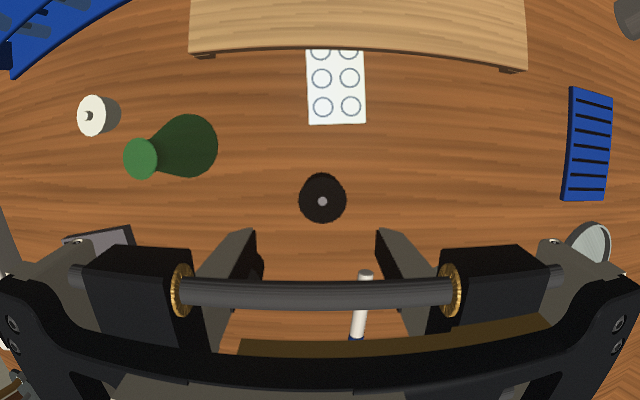

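The wrist view shows the bung at (322,198) between the fingers, the tile at (336,88) behind it, and the flask foot at (190,145). The wrist and top estimates differ by 7 mm in y, so I check that against the flask and the finger midline.

```bash
python3 w.py flask flask .567 .181 0 0; python3 w.py crucible crucible_a .606 .279 0 0;python3 w.py bung bung_a .5195 .0482 0 0;  python3 -c "
from h import *
o=manip.get_obs(); r=R.from_quat(o['tcp_rot']); print(o['tcp_pos'],[proj('wrist',[o['tcp_pos']+r.apply([0,0,z])])[0] for z in (-.005,.014,.1)])
print(proj('wrist',place(MOD['bung'],[.5195,.0482,0])).mean(0), manip.get_calibration('wrist'))
L=manip.trace('top','bung_a')
for d in L: print(d['uv'],d['score'])
L=manip.trace('wrist','bung_a')
for d in L: print(d['uv'],d['score'],d['region'].sum())
"
```

```text
flask [0.5673 0.1787] err 0.09 px [176.52589591 144.50196732]
crucible [0.6052 0.2776] err 0.068 px [ 98.45503499 116.04761196]
bung [0.5197 0.0474] err 0.086 px [312.61057512 192.36523253]
[0.51879262 0.04602601 0.14084126] [array([315.45065315, 255.73801014]), array([315.41633479, 241.66099706]), array([315.31969998, 201.76668693])]
[312.86422425 195.18253667] {'fx': 309.70691628693146, 'fy': 309.70691628693146, 'cx': 315.392700719675, 'cy': 197.6767148200253, 'rvec': array([-2.07980876,  2.08497547,  0.27109181]), 'tvec': array([0.04707113, 0.49434453, 0.43544574])}
[277.2, 203.8] 0.57
[299.9, 176.7] 0.53
[311.2, 198.6] 0.95 1827
[254.9, 271.1] 0.51 133
```

The estimates now agree at (.5195,.0475); the first was a noisy detection. Descend and grip.

```bash
python3 -m inch '{"claw":[70,70,70,70,70,70,0,0,0,0],"offset":[[0.03,-0.05,0.8],[0,0,0.8],[0,0,0.8],[0,0,0.8],[0,0,0.8],[0,0,0.4],[0,0,0],[0,0,0],[0,0,0],[0,0,0]],"spin":[0,0,0,0,0,0,0,0,0,0]}'
```

```text
clock: 6.35
tcp_pos: [0.5199, 0.0485, 0.0311]
tcp_rot: [1.0, 0.0, 0.001, -0.0]
contact_force: [0.5, -0.9, 0.1]
finger_gap: 0.0425
grasp_force: 0.5
```

```bash
python3 -m inch '{"claw":[0,0,0,0,0,0,0,0,0,0],"offset":[[0,0,0],[0,0,0],[0,0,-0.5],[0,0,-0.8],[-0.2,0.8,-0.8],[-0.2,1,-0.8],[-0.2,1,-0.5],[-0.2,1,0],[-0.2,1,0],[-0.2,1,0]],"spin":[0,0,0,0,0,0,0,0,0,0]}'
python3 -m inch '{"claw":[0,0,0,0,0,0,0,0,0,0],"offset":[[-0.2,1,0],[-0.2,1,0],[-0.2,1,0],[-0.2,1,0],[-0.2,1,0],[-0.2,1,0],[-0.2,1,0],[-0.2,1,0],[-0.04,0.8,0],[0,0.46,0]],"spin":[0,0,0,0,0,0,0,0,0,0]}'
python3 w.py dish dish .4241 -.3279 0 0 pics/w2.png
python3 -c "
from h import *
rows([.449,-.328,.036],0)"
```

```text
clock: 7.35
tcp_pos: [0.4889, -0.097, 0.116]
tcp_rot: [1.0, 0.001, 0.0, -0.0]
contact_force: [-0.3, -0.1, -1.0]
finger_gap: 0.0402
grasp_force: 30.0
clock: 8.35
tcp_pos: [0.4477, -0.3298, 0.1156]
tcp_rot: [1.0, -0.001, -0.0, 0.0]
contact_force: [-0.3, 0.5, -1.0]
finger_gap: 0.0404
grasp_force: 30.0
dish [ 0.4248 -0.3283] err 0.506 px [311.16736229 225.85031197]
t 8.45 tcp [ 0.4481 -0.3295  0.1154] h -0.1 d/25mm [ 0.03 -0.06  3.18] spin -0.1 gap 0.0404 F [-0.5  0.  -0.7] J [ 0.67  0.62 -0.12  1.83  0.11  0.7  -1.08]
```

View pics/w2.png

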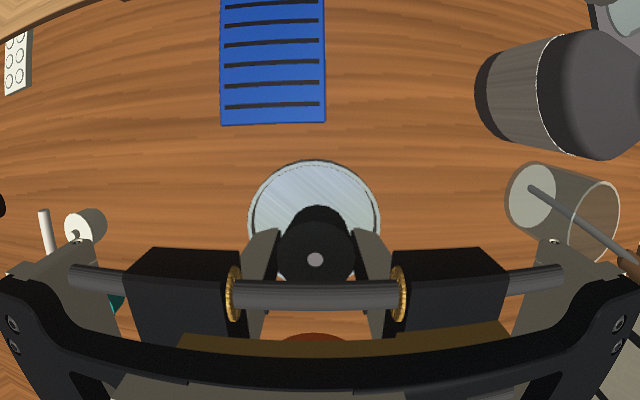

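The bung is held upright over the steel dish at (314,210), with the board at (272,60); the beaker is clear. Lower and release.

```bash
python3 -m inch '{"claw":[0,0,0,0,0,0,60,60,60,60],"offset":[[0.03,-0.06,0.8],[0,0,0.8],[0,0,0.8],[0,0,0.5],[0,0,0.28],[0,0,0],[0,0,0],[0,0,0],[0,0,0],[0,0,-0.5]],"spin":[0,0,0,0,0,0,0,0,0,0]}'
```

```text
clock: 9.45
tcp_pos: [0.4483, -0.3259, 0.0477]
tcp_rot: [1.0, 0.0, -0.001, -0.001]
contact_force: [-0.0, -0.5, -0.6]
finger_gap: 0.0597
grasp_force: 0.0
```

```bash
python3 -m inch '{"claw":[70,70,70,70,70,70,70,70,70,70],"offset":[[0,0,-0.9],[0,0,-0.9],[0,0,-0.9],[0,-1,-0.9],[-0.1,-1,-0.3],[-0.1,-1,0],[-0.1,-1,0],[-0.1,-1,0],[-0.1,-1,0],[-0.1,-1,0]],"spin":[0,0,0,0,0,0,0,0,0,0]}'
python3 -m inch '{"claw":[70,70,70,70],"offset":[[-0.1,-1,0],[-0.2,-1,0.3],[-0.1,-0.64,0.3],[0,0,0]],"spin":[0,0,0,0]}'
for i in 1 2; do python3 w.py crucible crucible_a .4208 -.0849 0 0; done
python3 -c "
from h import *
rows([.4208,-.0849,.028],0)
im=manip.read_camera('top');cv2.imwrite('pics/t1.png',im)
print([ (d['uv'],d['score']) for d in manip.place_of('top','bung_a')])
r=pick('top','bung_a',proj('top',[[.449,-.328,.02]])[0],8)
if r is not None: print(fit('bung',{'top':r},[.449,-.328,0],0,.004))
"
```

```text
clock: 10.45
tcp_pos: [0.4342, -0.1506, 0.1468]
tcp_rot: [1.0, 0.0, 0.001, 0.0]
contact_force: [0.3, 0.6, -0.4]
finger_gap: 0.0701
grasp_force: 0.0
clock: 10.85
tcp_pos: [0.4234, -0.0831, 0.131]
tcp_rot: [1.0, 0.003, -0.0, -0.001]
contact_force: [0.2, 0.3, 0.1]
finger_gap: 0.07
grasp_force: 0.0
crucible [ 0.4215 -0.0909] err 0.064 px [315.35360143 198.98041493]
crucible [ 0.4198 -0.0885] err 0.041 px [313.35540228 199.74203905]
t 11.05 tcp [ 0.4247 -0.0868  0.1314] h -0.1 d/25mm [-0.16 -0.08  4.13] spin -0.1 gap 0.07 F [-0.  -0.3  0.7] J [ 0.23  0.45 -0.11  2.14  0.09  0.56 -1.52]
[([276.2, 207.5], 0.66), ([431.7, 200.7], 0.53)]
(array([ 0.45044935, -0.32556491]), np.float64(0.07842538907537377))
```

```bash
python3 -m inch '{"claw":[70,70,70,70,70,70,70,0,0,0],"offset":[[-0.13,0,0.8],[0,0,0.8],[0,0,0.8],[0,0,0.8],[0,0,0.6],[0,0,0.33],[0,0,0],[0,0,0],[0,0,0],[0,0,0]],"spin":[0,0,0,0,0,0,0,0,0,0]}'
```

```text
clock: 12.2
tcp_pos: [0.4213, -0.0856, 0.0281]
tcp_rot: [1.0, 0.0, 0.001, 0.0]
contact_force: [-0.3, 0.3, -0.6]
finger_gap: 0.0507
grasp_force: 0.0
```

```bash
python3 -m inch '{"claw":[0,0,0,0,0,0,0,0,0,0],"offset":[[0,0,0],[0,0,0],[0,0,0],[0,0,-0.5],[0,0,-0.8],[0,0,-0.9],[0.1,-0.8,-0.9],[0.1,-1,-0.9],[0.1,-1,-0.4],[0.1,-1,0]],"spin":[0,0,0,0,0,0,0,0,0,0]}'
python3 -m inch '{"claw":[0,0,0,0,0,0,0,0,0,0],"offset":[[0.1,-1,0],[0.1,-1,0],[0.1,-1,0],[0.1,-1,0],[0,-1,0],[0,-1,0],[0,-1,0],[0,-1,0],[0,-1,0],[0,-1,0]],"spin":[0,0,0,0,0,0,0,0,-4.8,-4.8]}'
python3 -c "
from h import *
rows([.4363,.3173,.034],.17)"
```

```text
clock: 13.2
tcp_pos: [0.4315, 0.0106, 0.1388]
tcp_rot: [1.0, 0.0, 0.002, -0.0]
contact_force: [0.2, -0.2, -0.6]
finger_gap: 0.0411
grasp_force: 30.0
clock: 14.2
tcp_pos: [0.4383, 0.2608, 0.1372]
tcp_rot: [0.996, 0.087, -0.0, 0.0]
contact_force: [-0.2, -1.2, -1.3]
finger_gap: 0.0411
grasp_force: 30.0
t 14.2 tcp [0.4383 0.2608 0.1372] h 10.0 d/25mm [ 0.32 -2.24  4.13] spin 0.3 gap 0.0411 F [-0.2 -1.2 -1.3] J [-0.49  0.53 -0.13  1.93  0.1   0.69 -2.08]
```

```bash
python3 -m inch '{"claw":[0,0,0,0,0,0,0,0,0],"offset":[[0.12,-0.8,0],[0.1,-0.8,0.2],[0.1,-0.64,0.6],[0,0,0.8],[0,0,0.8],[0,0,0.8],[0,0,0.6],[0,0,0.3],[0,0,0]],"spin":[0.3,0,0,0,0,0,0,0,0]}'
```

```text
clock: 15.1
tcp_pos: [0.4364, 0.316, 0.0339]
tcp_rot: [0.997, 0.082, -0.001, 0.0]
contact_force: [0.4, 0.2, -0.8]
finger_gap: 0.0418
grasp_force: 30.0
```

```bash
python3 -c "
from h import *
rows([.4363,.3173,.034],.17)"
```

```text
t 15.1 tcp [0.4364 0.316  0.0339] h 9.5 d/25mm [ 0.   -0.05 -0.  ] spin -0.3 gap 0.0418 F [ 0.4  0.2 -0.8] J [-0.61  0.73 -0.09  1.93  0.13  0.5  -2.2 ]
```

```bash
python3 -m inch '{"claw":[62,62,62,62,62,62,62,62,62,62],"offset":[[0,0,0.04],[0,0,0],[0,0,0],[0,0,-0.6],[0,0,-0.9],[0,0,-0.9],[0,0,-0.9],[0,0,-0.9],[0,0,-0.6],[0,0,0]],"spin":[0,0,0,0,0,-8.5,-8.5,-8.5,-8.5,-8.5]}'
python3 -m inch '{"claw":[70,70,70,70,70],"offset":[[0,0,0],[0,0,0],[0,0,0],[0,0,0],[0,0,0]],"spin":[-8.5,-8.5,-8.5,-8.5,-4]}'
python3 -c "
from h import *
rows([.606,.279,.145],np.pi/2)"
python3 w.py crucible crucible_a .4363 .3173 0 .004
```

```text
clock: 16.1
tcp_pos: [0.4386, 0.3171, 0.1571]
tcp_rot: [0.898, 0.44, 0.003, -0.0]
contact_force: [-0.3, 0.0, -0.4]
finger_gap: 0.0619
grasp_force: 0.0
clock: 16.6
tcp_pos: [0.4374, 0.3157, 0.1545]
tcp_rot: [0.707, 0.707, 0.0, 0.0]
contact_force: [0.1, 0.1, 1.0]
finger_gap: 0.0699
grasp_force: 0.0
t 16.6 tcp [0.4374 0.3157 0.1545] h 90.1 d/25mm [-1.48  6.74  0.38] spin 0.1 gap 0.0699 F [0.1 0.1 1. ] J [-0.31  0.59 -0.55  1.83  0.4   0.83 -1.06]
crucible [0.4365 0.3158] err 0.035 px [314.46714091 189.03212491]
```

```bash
python3 -m inch '{"claw":[70,70,70,70,70,70,70,70,70],"offset":[[-0.1,0.6,0],[-0.2,1,0],[-0.2,1,0],[-0.2,1,0],[-0.2,1,0],[-0.2,1,0],[-0.2,0.7,0.2],[-0.15,0.44,0.2],[0,0,0]],"spin":[0,0,0,0,0,0,0,0,0]}' | sed -n 2p
python3 w.py crucible crucible_a .606 .279 0 0 pics/w3.png; python3 w.py crucible crucible_a .606 .279 0 0
python3 -c "
from h import *
rows([.606,.279,.028],np.pi/2)"
```

```text
tcp_pos: [0.6072, 0.277, 0.1425]
crucible [0.603  0.2788] err 0.051 px [316.16836083 191.68433796]
crucible [0.6054 0.2776] err 0.055 px [317.38642973 193.36899752]
t 17.8 tcp [0.6045 0.2803 0.1443] h 89.9 d/25mm [-0.05  0.06  4.65] spin -0.1 gap 0.0699 F [0.2 0.2 0.4] J [-0.18  0.78 -0.53  1.46  0.43  1.02 -0.81]
```

View pics/w3.png

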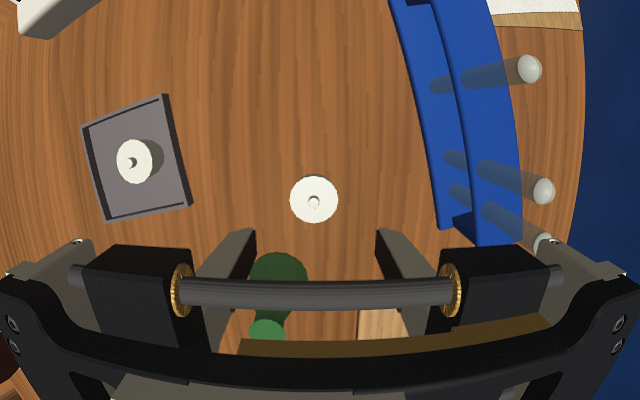

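The crucible is at (314,200) between the fingers, with the flask behind at (275,290) and clear. The tube rack is on the right, its lower corner at about (440,228), so I check clearance for the gripper body (±94 mm in x).

```bash
python3 -c "
from h import *
for z in (0,.05,.08): print(z,[ray('wrist',p,z).round(3) for p in ((440,228),(478,245),(395,10))], [ray('top',p,z).round(3) for p in ((237,105),(233,88),(156,131))],[ray('side',p,z).round(3) for p in ((178,215),(165,190),(178,208))])
"
```

```text
0 [array([0.739, 0.238]), array([0.792, 0.215]), array([0.682, 0.463])] [array([0.755, 0.242]), array([0.808, 0.253]), array([0.684, 0.487])] [array([0.736, 0.241]), array([0.832, 0.22 ]), array([0.755, 0.229])]
0.05 [array([0.716, 0.257]), array([0.761, 0.238]), array([0.669, 0.444])] [array([0.741, 0.233]), array([0.791, 0.244]), array([0.672, 0.468])] [array([0.691, 0.252]), array([0.78 , 0.233]), array([0.709, 0.241])]
0.08 [array([0.703, 0.269]), array([0.742, 0.252]), array([0.661, 0.433])] [array([0.732, 0.227]), array([0.781, 0.238]), array([0.665, 0.457])] [array([0.664, 0.259]), array([0.75 , 0.241]), array([0.681, 0.248])]
```

```bash
python3 -m inch '{"claw":[70,70,70,70,70,70,70,0,0,0],"offset":[[-0.05,0,0.8],[0,0,0.8],[0,0,0.8],[0,0,0.8],[0,0,0.8],[0,0,0.65],[0,0,0],[0,0,0],[0,0,0],[0,0,0]],"spin":[0,0,0,0,0,0,0,0,0,0]}'
```

```text
clock: 18.8
tcp_pos: [0.6062, 0.2786, 0.029]
tcp_rot: [0.708, 0.706, 0.001, 0.0]
contact_force: [0.0, 0.1, 0.6]
finger_gap: 0.0504
grasp_force: 0.0
```

```bash
python3 -m inch '{"claw":[0,0,0,0,0,0,0,0,0,0],"offset":[[0,0,0],[0,0,0],[0,0,0],[0,0,-0.5],[0,0,-0.8],[0,0,-0.9],[0,0,-0.9],[0.1,-0.6,-0.9],[0.2,-1,-0.5],[0.2,-1,0]],"spin":[0,0,0,0,0,0,0,0,0,0]}' | tail -2
python3 -m inch '{"claw":[0,0,0,0,0,0,0,0,0,0],"offset":[[0.2,-1,0],[0.2,-1,0],[0.2,-1,0],[0.2,-1,0],[0.1,-0.5,0],[0,0,0],[0,0,0],[0,0,0],[0,0,0],[0,0,0]],"spin":[0,0,0,0,0,8.5,8.5,8.5,8.5,8.5]}'
python3 -m inch '{"claw":[0,0,0,0,0],"offset":[[0,0,0],[0,0,0],[0,0,0],[0,0,0],[0,0,0]],"spin":[8.5,8.5,8.5,8.5,4]}'
python3 -c "
from h import *
rows([.3889,.3091,.034],.17)"
```

```text
finger_gap: 0.0412
grasp_force: 30.0
clock: 20.8
tcp_pos: [0.4289, 0.3135, 0.1405]
tcp_rot: [0.917, 0.398, 0.0, 0.0]
contact_force: [0.3, 0.1, -0.8]
finger_gap: 0.0414
grasp_force: 30.0
clock: 21.3
tcp_pos: [0.4288, 0.3136, 0.1405]
tcp_rot: [0.997, 0.079, 0.0, -0.0]
contact_force: [-0.5, -0.0, -1.1]
finger_gap: 0.0414
grasp_force: 30.0
t 21.3 tcp [0.4288 0.3136 0.1405] h 9.1 d/25mm [-1.61 -0.07  4.26] spin -0.7 gap 0.0414 F [-0.5 -0.  -1.1] J [-0.59  0.55 -0.13  1.88  0.1   0.72 -2.19]
```

```bash
python3 -m inch '{"claw":[0,0,0,0,0,0,0,0,0,0],"offset":[[-0.6,-0.03,0],[-0.6,-0.04,0],[-0.41,0,0.3],[0,0,0.8],[0,0,0.8],[0,0,0.8],[0,0,0.8],[0,0,0.5],[0,0,0.26],[0,0,0]],"spin":[-0.7,0,0,0,0,0,0,0,0,0]}'
python3 -m inch '{"claw":[62,62,62,62,62,62,62,62,62,62],"offset":[[0,0,0.02],[0,0,0],[0,0,0],[0,0,-0.6],[0,0,-0.9],[0,0,-0.9],[0,0,-0.9],[0,0,-0.9],[0,0,0],[0,0,0]],"spin":[0,0,0,0,0,0,0,4.8,4.8,0]}'
python3 w.py crucible crucible_a .3889 .3091 0 .004 pics/w4.png
python3 -c "
from h import *
rows([.4388,.1254,.13],0)"
```

```text
clock: 22.3
tcp_pos: [0.3885, 0.3086, 0.0335]
tcp_rot: [0.996, 0.088, -0.0, -0.0]
contact_force: [0.5, 0.1, -0.1]
finger_gap: 0.0409
grasp_force: 30.0
clock: 23.3
tcp_pos: [0.3885, 0.3087, 0.1394]
tcp_rot: [1.0, 0.004, 0.001, -0.001]
contact_force: [1.0, -0.2, 0.5]
finger_gap: 0.0619
grasp_force: 0.0
crucible [0.4355 0.3153] err 0.07 px [314.57786888 193.80765053]
t 23.4 tcp [0.388  0.3082 0.1382] h 0.5 d/25mm [1.96 7.33 0.33] spin 0.5 gap 0.0623 F [-0.5  0.1 -0.4] J [-0.65  0.51 -0.09  1.97  0.07  0.66 -2.35]
```

View pics/w4.png

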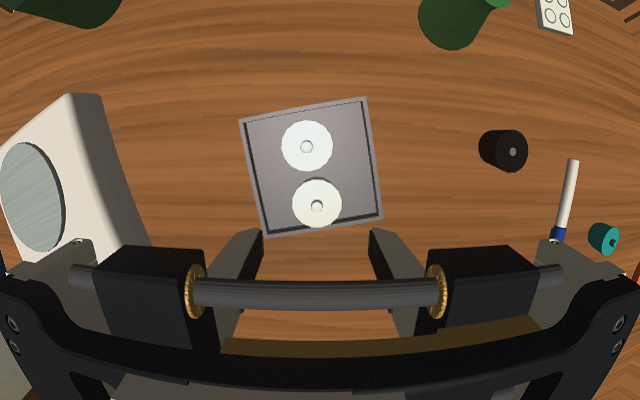

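Both crucibles stand upright in the grey tray at (306,145) and (316,203). Next is bung B at (510,150).

```bash
python3 -m inch '{"claw":[70,70,70,70,70,70,70,70,70],"offset":[[0.26,0.8,0],[0.26,1,0],[0.26,1,0],[0.26,1,0],[0.26,1,0],[0.26,1,0],[0.26,1,0.1],[0.14,0.53,0.2],[0,0,0]],"spin":[0.5,0,0,0,0,0,0,0,0]}' | sed -n 2p
python3 w.py bung bung_a .4388 .1254 0 0;python3 w.py bung bung_a .4388 .1254 0 0
python3 -c "
from h import *
rows([.4388,.1254,.031],0)"
```

```text
tcp_pos: [0.4369, 0.123, 0.1297]
bung [0.4388 0.1271] err 0.036 px [314.80106514 193.42920065]
bung [0.4394 0.1245] err 0.033 px [316.87245126 193.46371819]
t 24.5 tcp [0.4368 0.1269 0.1306] h 0.1 d/25mm [0.08 0.06 3.99] spin 0.1 gap 0.0703 F [-0.8  1.2 -0.1] J [-0.26  0.47 -0.1   2.09  0.08  0.59 -1.99]
```

```bash
python3 -m inch '{"claw":[70,70,70,70,70,70,0,0,0,0],"offset":[[0.06,0,0.8],[0,0,0.8],[0,0,0.8],[0,0,0.8],[0,0,0.79],[0,0,0],[0,0,0],[0,0,0],[0,0,0],[0,0,0]],"spin":[0,0,0,0,0,0,0,0,0,0]}'
python3 -m inch '{"claw":[0,0,0,0,0,0,0,0,0,0],"offset":[[0,0,0],[0,0,0],[0,0,0],[0,0,-0.5],[0,0,-0.8],[0,0.8,-0.8],[0,1,-0.9],[0,1,-0.5],[0,1,0],[0,1,0]],"spin":[0,0,0,0,0,0,0,0,0,0]}'
python3 -m inch '{"claw":[0,0,0,0,0,0,0,0,0,0],"offset":[[0,1,0],[0,1,0],[0,1,0],[0,1,0],[0,1,0],[-0.2,1,0],[-0.3,1,0],[-0.3,1,0],[-0.3,1,0],[-0.3,1,0]],"spin":[0,0,0,0,0,0,0,0,0,0]}'
python3 -c "
from h import *
rows([.399,-.328,.036],0)"
```

```text
clock: 25.5
tcp_pos: [0.4392, 0.1253, 0.0317]
tcp_rot: [1.0, -0.001, 0.001, -0.0]
contact_force: [0.7, -0.5, 1.6]
finger_gap: 0.0426
grasp_force: 0.4
clock: 26.5
tcp_pos: [0.4385, 0.0042, 0.1189]
tcp_rot: [1.0, -0.0, 0.0, -0.0]
contact_force: [0.5, 0.6, -0.3]
finger_gap: 0.0401
grasp_force: 30.0
clock: 27.5
tcp_pos: [0.4026, -0.2456, 0.1182]
tcp_rot: [1.0, -0.0, -0.0, -0.0]
contact_force: [1.0, 0.2, -0.6]
finger_gap: 0.0402
grasp_force: 30.0
t 27.5 tcp [ 0.4026 -0.2456  0.1182] h -0.1 d/25mm [-0.14  3.3   3.29] spin -0.1 gap 0.0402 F [ 1.   0.2 -0.6] J [ 0.62  0.52 -0.17  2.05  0.15  0.58 -1.22]
```

```bash
python3 -m inch '{"claw":[0,0,0,0,0,0,0,0,0,0],"offset":[[-0.05,1,0],[-0.05,1,0],[-0.04,0.8,0],[0,0.5,0.2],[0,0,0.8],[0,0,0.8],[0,0,0.8],[0,0,0.5],[0,0,0.19],[0,0,0]],"spin":[0,0,0,0,0,0,0,0,0,0]}'
python3 -m inch '{"claw":[60,60,60,60,60,60,60,60,60],"offset":[[0,0,0],[0,0,0],[0,0,0],[0,0,-0.5],[0,0,-0.9],[0,0,-0.9],[0,0,-0.9],[0,0,-0.9],[0,0,0]],"spin":[0,0,0,0,0,0,0,0,0]}'
python3 - <<'E'
from h import *
im=manip.read_camera('wrist'); cv2.imwrite('pics/w5.png',im)
for d in manip.trace('wrist','bung_a')[:2]:
    q,e=fit('bung',{'wrist':d['region']},[*ray('wrist',d['uv'],.03),0],0,.004,2); print(d['uv'],q.round(4),e)
rows([.4,.04,.16],0)
E
```

```text
clock: 28.5
tcp_pos: [0.3998, -0.3266, 0.0361]
tcp_rot: [1.0, -0.0, -0.0, -0.0]
contact_force: [-0.9, 0.7, 0.2]
finger_gap: 0.0403
grasp_force: 30.0
clock: 29.4
tcp_pos: [0.4016, -0.3286, 0.1424]
tcp_rot: [1.0, -0.001, 0.003, 0.002]
contact_force: [0.2, -0.9, 0.4]
finger_gap: 0.06
grasp_force: 0.0
[313.1, 144.6] [ 0.448  -0.3265] 0.0890180127832656
[315.1, 201.5] [ 0.3975 -0.327 ] 0.10719001320369703
t 29.5 tcp [ 0.3997 -0.3274  0.1394] h -0.1 d/25mm [-1.00e-02 -1.47e+01 -8.40e-01] spin -0.1 gap 0.0603 F [ 0.5 -0.2 -0.2] J [ 0.77  0.54 -0.19  1.91  0.15  0.7  -1.08]
```

View pics/w5.png

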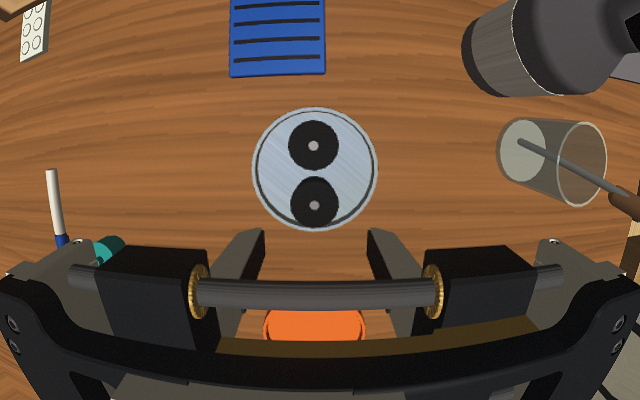

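Both bungs stand in the steel dish at (313,145) and (315,203). Now the tile.

```bash
python3 -m inch '{"claw":[80,80,80,80,80,80,80,80,80,80],"offset":[[0.3,-0.8,0],[0.4,-1,0],[0.4,-1,0],[0.4,-1,0],[0.4,-1,0],[0.4,-1,0],[0.4,-1,0],[0.4,-1,0],[0.4,-1,0],[0.4,-1,0]],"spin":[0,0,0,0,0,0,0,0,0,0]}' | sed -n 2p
python3 -m inch '{"claw":[80,80,80,80,80,80],"offset":[[0.5,-1,0],[0.5,-1,0],[0.5,-1,0],[0.5,-1,0],[0.5,-0.9,0],[0,0,0]],"spin":[0,0,0,0,0,0]}' | sed -n 2p
python3 - <<'E'
from h import *
im=manip.read_camera('wrist'); cv2.imwrite('pics/w6.png',im)
for i in range(2):
  for d in manip.trace('wrist','tile')[:1]:
    y,x=np.nonzero(d['region']); q=cv2.boxPoints(cv2.minAreaRect(np.c_[x,y].astype(np.float32)))
    print(d['uv'],d['score'],q.round(0).tolist(),[ray('wrist',p,.012).round(4).tolist() for p in q])
for d in manip.trace('top','tile')[:1]:
    y,x=np.nonzero(d['region']); q=cv2.boxPoints(cv2.minAreaRect(np.c_[x,y].astype(np.float32)))
    print(d['uv'],d['score'],[ray('top',p,.012).round(4).tolist() for p in q])
rows([.61,.038,.017],0)
E
```

```text
tcp_pos: [0.4968, -0.0812, 0.1375]
tcp_pos: [0.5606, 0.045, 0.1375]
[327.4, 130.8] 0.67 [[297.0, 95.0], [355.0, 93.0], [358.0, 168.0], [300.0, 170.0]] [[0.6495, 0.0563], [0.652, 0.0043], [0.5837, 0.0005], [0.5814, 0.0541]]
[327.4, 130.8] 0.67 [[297.0, 95.0], [355.0, 93.0], [358.0, 168.0], [300.0, 170.0]] [[0.6494, 0.0549], [0.6518, 0.0029], [0.5835, -0.0008], [0.5813, 0.0528]]
[305.7, 147.7] 0.91 [[0.6553, 0.0633], [0.6535, 0.0102], [0.5849, 0.0122], [0.5866, 0.0651]]
t 31.3 tcp [0.5591 0.0383 0.1379] h -0.2 d/25mm [ 2.05 -0.    4.83] spin -0.2 gap 0.0804 F [-0.4 -0.4  0.1] J [-0.01  0.59 -0.15  1.79  0.12  0.77 -1.8 ]
```

View pics/w6.png

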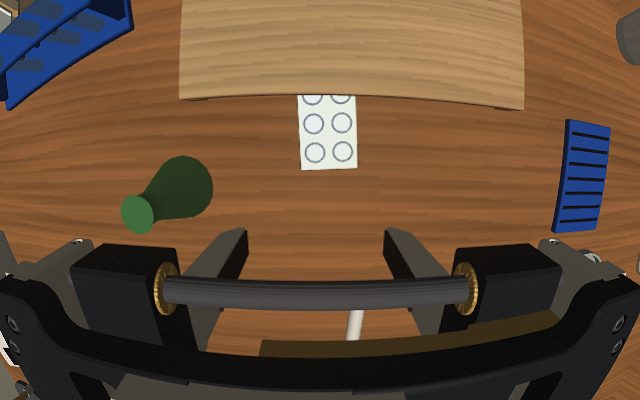

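The tile spans columns 299–357 down to row 170, about 13 px right of the tool midline (316). The TCP reading itself is noisy, so I average a few readings.

```bash
python3 - <<'E'
from h import *
# tile front edge (y,x from picture) at true pixels: corners front-left, front-right, back-left, back-right
S=[];C=[]
for i in range(8):
    S.append(manip.get_obs()['tcp_pos']); C.append([ray('wrist',p,.012) for p in ((301,170),(357.5,168),(298,95),(355,93.5))]); manip.read_camera('top')
S=np.array(S); print(S.mean(0).round(4),S.std(0).round(4)); C=np.array(C); print(C.mean(0).round(4).tolist(),C.std(0).round(4).tolist())
m=S.mean(0); print('centre front half', C.mean(0).mean(0)-m[:2])
E
```

```text
[0.5596 0.0387 0.1385] [0.0003 0.0005 0.0003]
[[0.5822, 0.0517], [0.5841, -0.0002], [0.6505, 0.0537], [0.6521, 0.0029]] [[0.0004, 0.0006], [0.0004, 0.0005], [0.0005, 0.0006], [0.0005, 0.0005]]
centre front half [ 0.05759086 -0.01172851]
```

```bash
python3 - <<'E'
from h import *
for i in range(3):
    o=manip.get_obs()['tcp_pos']; k=manip.get_calibration('wrist')
    C=None
    im=manip.read_camera('wrist'); g=cv2.cvtColor(im,cv2.COLOR_BGR2HSV)
    m=((g[...,1]<60)&(g[...,2]>190)).astype(np.uint8); m[:92]=0; m[185:]=0; m[:,:280]=0; m[:,390:]=0
    y,x=np.nonzero(m); q=cv2.boxPoints(cv2.minAreaRect(np.c_[x,y].astype(np.float32)))
    print(o.round(4),len(x),q.round(0).tolist(),np.round([ray('wrist',p,.012) for p in q],4).tolist())
E
```

```text
[0.56   0.0397 0.1388] 3575 [[290.0, 95.0], [347.0, 92.0], [351.0, 167.0], [294.0, 169.0]] [[0.6512, 0.0619], [0.6535, 0.011], [0.5859, 0.0072], [0.5836, 0.0596]]
[0.5601 0.0399 0.1388] 3593 [[290.0, 95.0], [347.0, 93.0], [351.0, 167.0], [294.0, 169.0]] [[0.6512, 0.0619], [0.6535, 0.0111], [0.5858, 0.0075], [0.5835, 0.0597]]
[0.5601 0.0399 0.1388] 3581 [[291.0, 95.0], [348.0, 93.0], [351.0, 167.0], [294.0, 169.0]] [[0.6512, 0.0619], [0.6535, 0.0111], [0.5858, 0.0074], [0.5835, 0.0597]]
```

After the sway dies down, the wrist and top estimates agree: the tile's exposed part is x .585–.652, y≈.036, nearly square to world axes. Descend astride it.

```bash
python3 -m inch '{"claw":[80,80,80,80,80,80,80,80,80,80],"offset":[[0.5,0.04,0.3],[0.5,0.04,0.6],[0.5,0.04,0.6],[0.5,0.04,0.6],[0.2,0,0.6],[0,0,0.6],[0,0,0.6],[0,0,0.5],[0,0,0.25],[0,0,0]],"spin":[-1,0,0,0,0,0,0,0,0,0]}'
python3 -m inch '{"claw":[80,80,80],"offset":[[0,0,0],[0,0,0],[0,0,0]],"spin":[0,0,0]}'
```

```text
clock: 32.85
tcp_pos: [0.6143, 0.0367, 0.0214]
tcp_rot: [1.0, 0.008, -0.001, 0.0]
contact_force: [-0.4, 1.1, -1.1]
finger_gap: 0.0806
grasp_force: 0.0
clock: 33.15
tcp_pos: [0.6157, 0.0368, 0.0232]
tcp_rot: [1.0, 0.008, 0.001, -0.0]
contact_force: [-0.2, -0.0, 0.2]
finger_gap: 0.0803
grasp_force: 0.0
```

```bash
python3 -m inch '{"claw":[80,80,0,0,0,0,0,0],"offset":[[0,0,0.22],[0,0,0],[0,0,0],[0,0,0],[0,0,0],[0,0,0],[0,0,0],[0,0,0]],"spin":[0,0,0,0,0,0,0,0]}'
```

```text
clock: 33.95
tcp_pos: [0.6151, 0.0364, 0.017]
tcp_rot: [1.0, 0.008, -0.0, 0.0]
contact_force: [-0.2, -1.2, 1.1]
finger_gap: 0.0518
grasp_force: 30.0
```

```bash
python3 -m inch '{"claw":[0,0,0,0,0,0,0,0,0,0],"offset":[[-0.2,0,0],[-0.4,0,0],[-0.4,0,0],[-0.4,0,0],[-0.4,0,0],[-0.4,0,0],[-0.4,0,0],[-0.3,0,0],[-0.1,0,0],[0,0,0]],"spin":[0,0,0,0,0,0,0,0,0,0]}'
python3 -m inch '{"claw":[70,70,70,70,70,70,70,70,70],"offset":[[0,0,0],[0,0,0],[0,0,0],[0,0,0],[0.25,0,0],[0.25,0,0],[0.25,0,0],[0.25,0,0],[0,0,0]],"spin":[0,0,0,0,0,0,0,0,0]}'
python3 - <<'E'
from h import *
for i in range(4): manip.read_camera('top')
o=manip.get_obs()['tcp_pos']; im=manip.read_camera('wrist'); cv2.imwrite('pics/w7.png',im)
print(o)
for c in('top','wrist'):
  L=manip.trace(c,'tile')
  if L: q,e=fit('tile',{c:L[0]['region']},[.565,.036,0],1,0,3); print(c,q.round(4),e)
E
```

```text
clock: 34.95
tcp_pos: [0.5389, 0.0355, 0.0169]
tcp_rot: [1.0, 0.008, -0.001, 0.0]
contact_force: [-1.4, -0.2, 1.6]
finger_gap: 0.0514
grasp_force: 30.0
clock: 35.85
tcp_pos: [0.5666, 0.036, 0.017]
tcp_rot: [1.0, 0.008, 0.001, -0.0]
contact_force: [-0.0, -0.1, -0.3]
finger_gap: 0.0702
grasp_force: 0.0
[0.56473946 0.03591306 0.01684975]
wrist [0.563  0.0358 0.0317] 0.17612394577707458
```

View pics/w7.png

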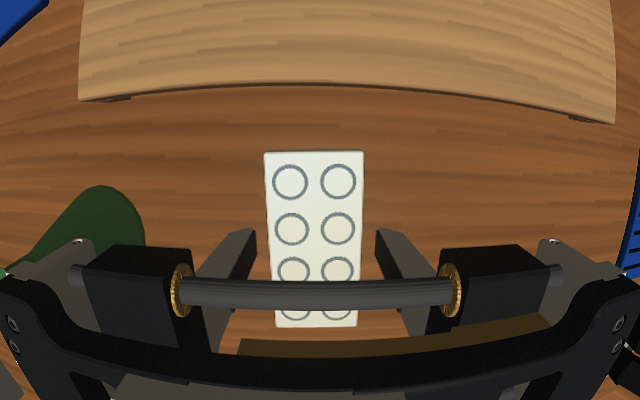

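The tile is fully out from under the shelf, spanning rows 152–327 and centred between the fingers. Grip it at the middle and lift.

```bash
python3 -m inch '{"claw":[0,0,0,0,0,0,0,0,0,0],"offset":[[0,0,0],[0,0,0],[0,0,0],[0,0,0],[0,0,-0.3],[0,0,-0.6],[0,0,-0.7],[0,0,-0.7],[0,0,-0.6],[0,0,0]],"spin":[0,0,0,0,0,0,0,0,0,0]}'
python3 -m inch '{"claw":[0,0,0,0,0,0,0,0,0,0],"offset":[[0.05,0.5,0],[0.06,0.8,0],[0.06,0.9,0],[0.06,0.9,0],[0.06,0.9,0],[0.06,0.9,0],[0.06,0.9,0],[0.06,0.9,0],[0.06,0.9,0],[0.06,0.9,0]],"spin":[0,0,0,0,0,0,0,0,0,0]}'
python3 -m inch '{"claw":[0,0,0,0,0,0,0,0,0],"offset":[[0.06,0.9,0],[0.06,0.9,0],[0.06,0.9,0],[0.06,0.9,0],[0,0.6,0],[0,0.3,0],[0,0,0],[0,0,0],[0,0,0]],"spin":[0,0,0,0,0,0,0,0,0]}'
python3 - <<'E'
from h import *
for i in range(4): manip.read_camera('top')
rows([.5838,-.2915,.029],.012); im=manip.read_camera('wrist'); cv2.imwrite('pics/w8.png',im)
E
```

```text
clock: 37.2
tcp_pos: [0.5665, 0.0361, 0.0916]
tcp_rot: [1.0, 0.008, 0.002, -0.0]
contact_force: [0.9, 0.2, -1.8]
finger_gap: 0.0519
grasp_force: 30.0
clock: 38.2
tcp_pos: [0.5819, -0.1786, 0.0878]
tcp_rot: [1.0, 0.008, -0.002, -0.0]
contact_force: [-0.5, -0.0, -2.3]
finger_gap: 0.0519
grasp_force: 30.0
clock: 39.1
tcp_pos: [0.5916, -0.2867, 0.0894]
tcp_rot: [1.0, 0.009, -0.0, -0.001]
contact_force: [0.7, 0.7, -1.6]
finger_gap: 0.0515
grasp_force: 30.0
t 39.3 tcp [ 0.5915 -0.2878  0.0896] h 1.0 d/25mm [-0.31  0.15  2.42] spin 0.3 gap 0.0517 F [-1.  -0.5 -1.4] J [ 0.53  0.78 -0.19  1.54  0.18  0.83 -1.28]
```

View pics/w8.png

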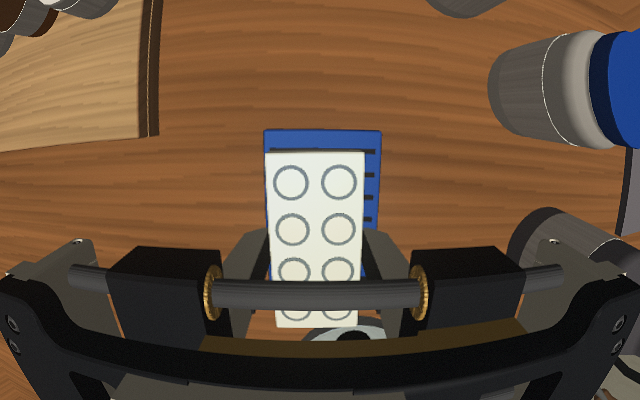

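The tile is level and held over the blue board (263–381, 130–230). Correct slightly, lower and release.

```bash
python3 -m inch '{"claw":[0,0,0,0,0,0,0,0,0,0],"offset":[[-0.15,0.08,0.2],[-0.15,0.07,0.5],[0,0,0.6],[0,0,0.5],[0,0,0.3],[0,0,0.2],[0,0,0.1],[0,0,0.04],[0,0,0],[0,0,0]],"spin":[0,0,0,0,0,0,0,0,0,0]}'
```

```text
clock: 40.35
tcp_pos: [0.5842, -0.2927, 0.029]
tcp_rot: [1.0, 0.008, 0.001, 0.0]
contact_force: [-0.4, 0.7, -1.4]
finger_gap: 0.0514
grasp_force: 30.0
```

```bash
python3 -m inch '{"claw":[0,0,64,64,64,64,64,64,64,64],"offset":[[0,0,0.06],[0,0,0],[0,0,0],[0,0,0],[0,0,0],[0,0,0],[0,0,-0.4],[0,0,-0.8],[0,0,-0.9],[0,0,-0.9]],"spin":[0,0,0,0,0,0,0,0,0,0]}'
python3 -m inch '{"claw":[64,64,64,64,64,64,64,64],"offset":[[0,0,-0.9],[0,0,-0.9],[-0.5,-1,-0.6],[-0.5,-1,0],[-0.5,-1,0],[-0.5,-1,0],[-0.5,-1,0],[0,0,0]],"spin":[0,0,0,0,0,0,0,0]}'
python3 - <<'E'
from h import *
rows([.5,0,.2],0)
for c in('top','side'): cv2.imwrite(f'pics/{c}9.png',manip.read_camera(c))
for c in ('top','side'):
  for n,t,p,yaw,z in [('tile','tile',(.584,-.292),1,.01),('bung','bung_a',(.449,-.326),0,.004),('bung','bung_a',(.399,-.327),0,.004),('crucible','crucible_a',(.436,.316),0,.004),('crucible','crucible_a',(.389,.309),0,.004),('flask','flask',(.567,.181),0,0)]:
    r=pick(c,t,proj(c,[[*p,.02]])[0],12)
    if r is not None: q,e=fit(n,{c:r},[*p,0],yaw,z); print(c,n,q.round(3),round(e,2))
    else: print(c,n,'none')
E
python3 -c "
import cv2,numpy as np
a=cv2.imread('pics/top9.png')[120:260,190:460]; b=cv2.imread('pics/side9.png')[110:370,160:480]
cv2.imwrite('pics/end.png',np.vstack([cv2.resize(a,(520,270)),cv2.resize(b,(520,325))]))"
```

```text
clock: 41.35
tcp_pos: [0.5839, -0.2925, 0.1035]
tcp_rot: [1.0, 0.008, 0.0, 0.0]
contact_force: [0.2, 0.2, 0.9]
finger_gap: 0.0643
grasp_force: 0.0
clock: 42.15
tcp_pos: [0.5181, -0.164, 0.163]
tcp_rot: [1.0, 0.011, -0.0, -0.001]
contact_force: [-0.6, 0.4, -1.0]
finger_gap: 0.0638
grasp_force: 0.0
t 42.15 tcp [ 0.5181 -0.164   0.163 ] h 1.3 d/25mm [-0.58 -6.58 -1.46] spin 1.3 gap 0.0638 F [-0.6  0.4 -1. ] J [ 0.41  0.54 -0.22  1.82  0.15  0.8  -1.43]
top tile none
top bung [ 0.451 -0.327] 0.43
top bung [ 0.401 -0.333] 0.59
top crucible [0.437 0.318] 0.21
top crucible [0.388 0.31 ] 0.09
top flask [0.568 0.183] 0.06
side tile [ 0.582 -0.292 -0.018] 0.11
side bung [ 0.449 -0.328] 0.07
side bung [ 0.4   -0.326] 0.09
side crucible [0.436 0.317] 0.11
side crucible [0.387 0.309] 0.05
side flask [0.567 0.181] 0.12
```

View pics/end.png

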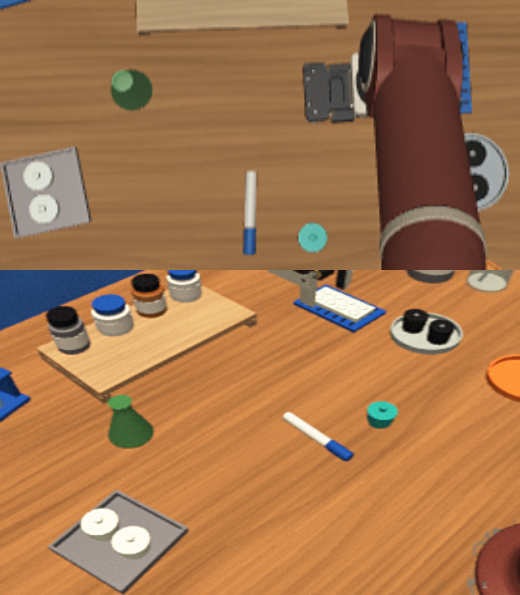

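The final view shows both bungs upright in the steel dish (430,325), both crucibles upright in the tray (115,530), the tile flat on the board (340,303), and the flask still at its place (130,420). The gripper is clear of everything, so I hand in.

```bash
python3 -m inch '{"claw":[64,64,64,64,64],"offset":[[0,0,0],[0,0,0],[0,0,0],[0,0,0],[0,0,0]],"spin":[0,0,0,0,0]}' | head -1; python3 -c "
from plant import manip
print(manip.hand_in())"
```

```text
clock: 43.35
the job is handed in; nothing more can be done
None
```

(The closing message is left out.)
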